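# Lock the focus and lift the slide cassette out of the imaging rig

### The job

On the smear-slide imaging rig, first lock the focus: swing the lens's lock collar by its blue lever all the way round to the red locked mark. Then pinch the two orange side catches of the slide cassette together, lift the cassette straight up out of its stage, keeping it upright, and finish while still holding it still by its pinched catches with its lower edge at least 3 cm clear above the stage. Leave the collar locked and everything else on the bench undisturbed.

Things in the scene. Friction and masses are not known exactly. Their poses are not given: they have to be found in the camera images.
- rig: Fixed imaging rig on an aluminium rail 345 long, 56 wide, top 30 high. Origin on the table under the stage; z up, y along the optical axis (90 high) from light to camera, x across the rail away from the robot. In line along y (mm): black LED light -110 to -45, 86 wide, 134 high; stage -15 to 15; black macro lens 42 to 155, radius 24 (hood 28); white camera 155 to 215, 58 wide, 119 high.
- stage_top (a point): Centre between the tops of the stage's two aluminium guide posts, 112 above the table. The posts measure 66 over their outer faces in the rig's x and 24 in y and guide the cassette with 1 mm play a side. Under a dark steel lip at their tops (104 to 112 high) the cassette's catches hook by 3.5 mm; the stage is open upwards.
- collar_axis (a point): Point on the optical axis at the middle of the lock collar: (0, 92, 90) mm in the rig's frame. The collar turns about the rig's y axis through this point. On both sides of it along y is bare lens barrel of radius 29 or less, to the hood 34 to 50 mm away on one side and to the camera 63 mm away on the other.
- lens_collar (a joint): Turn of the lock collar, a dark knurled ring of radius 31, 14 wide along y, with a blue radial lever (rad). The lever's lean from upright towards the rig's +x is 0.65 - value: 0 = free (white mark), 1.3 = locked, at the end stop, leaning to -x beside the red mark. Starts at 0 to 0.45; locked above 1.2. Stays where left; takes 2 to 3 N at the lever.
- lever_tip (a point): Middle of the outer end of the blue lever, 60 mm from the collar axis. The lever is a radial paddle, 7 thick in the swing direction, 14 wide along the rig's y, standing out from radius 31 to 60; Easily pushed over with a fingertip on its flat +x face, the tip just above the collar; pinched from above along y it also turns, but a firm pinch resists its turning between the fingers.
- cassette: Grey upright cassette with a glass slide, plugged down into the stage. Origin at the centre of its underside, 50 above the table when seated; axes as the rig's. 116 tall, 45 wide in x in its lower 36 mm, 28 above, 12 thick in y; cap 38 x 16. 0.10 to 0.20 kg. Two orange catches on its -x and +x sides, 58 over the pads. It is free of the stage after rising 62; risen 92, it is 30 clear of the posts.
- catch_near_pad (a point): Centre of the outer face of the orange pad of the catch on the cassette's -x side: at (-29, 0, 90) in the cassette's frame when free. The pad is 32 tall (72 to 104 above the cassette's underside; 122 to 154 above the table when seated) and 18 wide in y.
- catch_far_pad (a point): The same on the cassette's +x side: at (29, 0, 90) when free.
- catch_near (a joint): How far the -x catch is pressed in towards the cassette (m): 0 = sprung out and hooked, 0.006 = fully in. Spring: 3 N to start, 8 N fully in. Its hook clears the lip beyond 0.0045; both must be in for the cassette to lift; fully pinched the two pads are 46 mm over all.
- catch_far (a joint): The same for the +x catch.
- spare_cassette: Bystander: a second, empty cassette lying flat on the table on the +x side of the rig, 116 x 58 x 18 mm. Origin on the table under its middle.
- lens_cap: Bystander: black lens cap, 58 across, 12 high, on the table at the rig's -x side. Origin under its centre.
- blower: Bystander: black rubber dust blower standing on its base, 54 across, 105 tall, on the rig's +x side. Origin under its centre.
- dropper: Bystander: small amber bottle, 30 across, 65 tall, on the rig's -x side. Origin under its centre.
- slide_box: Bystander: blue and white slide box 175 x 90 x 35, to one side of the table. Origin under its centre.
- tissue_box: Bystander: green and white tissue carton 115 x 115 x 80 with a tissue sticking out 35 above, to the other side. Origin under its centre.
- core_plug: Bystander: dark grey rock cylinder standing on end, 50 across, 45 tall, left of the rig. Origin under its centre.

How it is judged:
By the outcome, as a careful person would: the job done as asked, in the order asked, and still so for the second after the job is handed in, while the arm keeps its last pose, push and grip.
It also fails if it takes over 43 s, if anything falls off the work surface, if the arm or the gripper's body presses on something with over 40 N, if the wrist force passes 120 N, or if a joint passes its speed limit or range.

### The arm

A 6-joint arm with a two-finger parallel gripper is mounted at the origin on the work surface. World frame = base frame: x ahead of the robot, y to its left, z up, the work surface at z = 0. Lengths are in mm, angles in rad, forces in N, time in s.
With the tool pointing down it reaches from about 375 to 750 mm from the base axis. Payload 9 kg.
Tool frame: the origin (TCP) lies midway between the tips of the shut fingers; the grasp point (between the pads) lies 19 mm behind it; z points along the fingers, y is the line along which they close (so a half turn about z gives the same grasp; the last joint's range is limited). The gripper opens to 85 mm and grips with 20 to 120 N. Pads are 22 mm wide; open, the fingers measure 114 mm over their backs; the gripper's body (76 mm by 85 mm) begins 54 mm behind the grasp point. The pads swing forward as they close: fully open they stand 13 mm farther back than shut.
Start: joints at [0.96, 0.104, 0.097, 1.564, 0, 1.353], TCP at [229.673, 554.335, 231.331] pointing down, gripper open.
Joint ranges: [-2.99, 2.99], [-0.84, 1.86], [-1.1, 1.16], [-1.84, 2.11], [-1.51, 1.56], [-3.14, 3.14]. Speed limits (rad/s): [2.22, 2.22, 2.57, 3.14, 3.14, 3.14].

### API

Orientations are given as a rotation vector (axis times angle).
In Python, from bench import bot, vision, workorder gives the robot as it stands.
- The arm moves only by the shell command python3 -m crank 'ROWS'. ROWS is text: rows parted by semicolons, each of 5 numbers parted by spaces: the shift along the tool's x, y, z each as a share of 15 cm, from -1 to 1, then the turn about the tool's z as a share of 30 degrees, from -1 to 1, then the opening, from 0 (shut) to 1 (fully open). In form: dx dy dz turn hand; .... A call has 1 to 12 rows; each row is the pose to reach, as a shift and turn from the pose commanded when the call began, along the tool's axes at that moment; what a row does not reach only later rows make up. A row lasts 1/12 s, in which the tool goes at most 41.7 mm and 7.16 degrees, less where a joint would pass 70% of its speed; a pose out of reach is approached as far as the arm can. A call with a number of a shift or a turn outside -1 to 1 is refused whole. A call with a gripper value outside its range is refused whole. The fingers move at their own pace and stop on an object; the grip force is fixed at half the most. Time passes only in rows, so rows that repeat a pose let the fingers close. It gives the time, the measured TCP pose, the force, the opening and the grip force at its end, in the units of the state.
- bot.state(): the state, without advancing time (a new reading comes with each control period).
- vision.grab_frame(name): name is "scene" or "top" or "wrist"; returns the picture (400x640x3 uint8, blue, green, red); there is no depth.
- vision.camera_model(name): a dict with "fx", "fy", "cx", "cy" (pixels), "dist" ([k1, k2, p1, p2, k3] as OpenCV has them; the pictures are not rectified), "rvec" (rotation vector, rad) and "tvec" (3), from world to camera coordinates, as OpenCV has them. Camera axes: x right, y down, z forward; pixel columns grow to the right and rows downward; lengths in mm; the calibration is good to about 2 mm. A picture is of the moment at which its call begins: read the wrist's pose just before it. camera_model takes no time and is no camera call; for the wrist camera it gives the pose at the moment of the call.
- workorder.finish_job(): hands the job in; it is judged then, once.
The state is a dict: "time_s": time; "qpos": joint angles; "qd": joint speeds; "tau": joint torques, N m; "tool_pos": TCP position; "tool_rot": TCP orientation; "force": force on the tool from outside, world axes, zero at the start; "ft_torque": the same for the moment, N m; "opening": opening from 0.0 (shut) to 1.0 (fully open); "grip_force": force on a finger pad.
Only numpy, scipy, OpenCV 4.12 (cv2) and the standard library are available. Lean on these libraries where they do the work, as an engineer would, in place of code of your own. Each camera call takes 0.05 s, during which the arm holds its last target. There are 200 camera calls.

## Working session

There is one attempt and no reset: what is moved stays moved. The work goes in short steps, Python scripts to look and compute and a shell command to move; the robot and the scene stay as the last step left them, time stands still between calls to the robot, and variables do not carry over. Pictures are saved under pics/ and viewed, at most 10 in all, crops included, and the job is handed in when it is done.

```bash
mkdir -p pics; python3 - <<'E'
from bench import bot, vision, workorder
import cv2
s=bot.state(); print(s)
for n in ("scene","top"):
    cv2.imwrite(f"pics/{n}0.png",cv2.resize(vision.grab_frame(n),(800,500),interpolation=cv2.INTER_CUBIC))
    print(n,vision.camera_model(n))
E
```

```text
{'time_s': 0.0, 'qpos': array([9.60301452e-01, 1.04707540e-01, 9.64612038e-02, 1.56391977e+00,
       3.32318678e-05, 1.35313862e+00]), 'qd': array([ 0.00017711,  0.00028533,  0.00189248,  0.00023623, -0.00050073,
        0.00122138]), 'tau': array([-1.27348798e-03, -5.56929231e+01,  5.03650153e+01,  1.71577820e-02,
       -4.27092373e-04, -2.15271470e-06]), 'tool_pos': array([229.44360561, 554.02574114, 230.51307609]), 'tool_rot': array([-6.12993480e-01, -3.08061455e+00,  1.94843940e-03]), 'force': array([-0.36549809, -0.38939411,  0.02203569]), 'ft_torque': array([-0.04697008,  0.01436118, -0.00431713]), 'grip_force': 0.0, 'opening': 1.000454956761919}
scene {'fx': 450.9722754563286, 'fy': 450.9722754563286, 'cx': 316.8435611412368, 'cy': 205.3551340541577, 'dist': array([-0.01316027,  0.        ,  0.        ,  0.        ,  0.        ]), 'rvec': array([ 2.26982356,  0.63288961, -0.28926743]), 'tvec': array([-448.77839999, -129.23480461, 1573.03183442])}
top {'fx': 517.8474160968124, 'fy': 517.8474160968124, 'cx': 314.2008311583836, 'cy': 202.1172202635775, 'dist': array([-0.05415471,  0.        ,  0.        ,  0.        ,  0.        ]), 'rvec': array([ 2.1656721 , -2.22373438,  0.08625931]), 'tvec': array([  -4.97789194,  561.51857608, 1524.84482342])}
```

View pics/scene0.png

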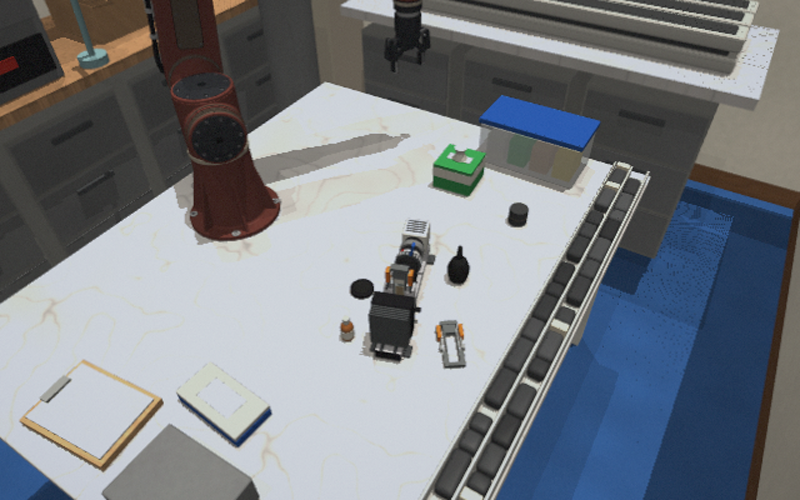

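View pics/top0.png

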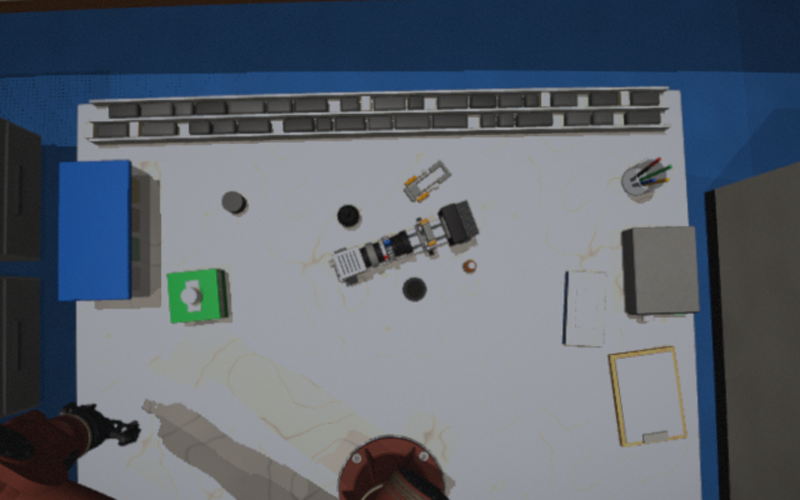

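```bash
python3 - <<'E'
from bench import bot, vision
import cv2
f=vision.grab_frame("top")[155:235,255:395]
cv2.imwrite("pics/topc.png",cv2.resize(f,(798,456),interpolation=cv2.INTER_CUBIC))
E
```

```text
(no output)
```

View pics/topc.png

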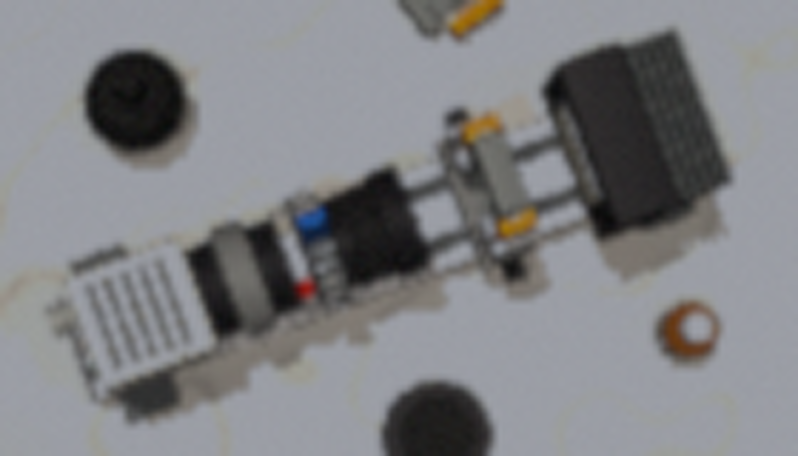

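```bash
cat > h.py <<'E'
from bench import bot, vision
import cv2, numpy as np
from scipy.optimize import least_squares
from scipy.spatial.transform import Rotation as R
def proj(n,P,m=None):
    m=m or vision.camera_model(n)
    K=np.array([[m['fx'],0,m['cx']],[0,m['fy'],m['cy']],[0,0,1]])
    return cv2.projectPoints(np.float64(P).reshape(-1,3),m['rvec'],m['tvec'],K,m['dist'])[0].reshape(-1,2)
def rig2w(p,P):
    c,s=np.cos(p[2]),np.sin(p[2]); P=np.float64(P).reshape(-1,3)
    return P@np.array([[c,s,0],[-s,c,0],[0,0,1]])+[p[0],p[1],0]
def fit(n,P,px,x0,m=None):
    m=m or vision.camera_model(n)
    r=least_squares(lambda p:(proj(n,rig2w(p,P),m)-px).ravel(),x0,x_scale=[100,100,1])
    return r.x,r.fun.reshape(-1,2).round(1)
E
python3 - <<'E'
from h import *
px=np.array([[499,172],[482,127],[518,222],[143,320]])/5.7+[255,155]
P=[[0,0,166],[27,0,154],[-27,0,154],[0,185,119]]
p,r=fit("top",P,px,[500,-50,0.3]); print(p,r)
def lev(a): return [60*np.sin(a),92,90+60*np.cos(a)]
for v in (0,.2,.45,1.3): print(v,(proj("top",rig2w(p,[lev(.65-v)]))-[255,155])*5.7)
print(rig2w(p,[[0,92,90],[0,0,0]]))
s=bot.state(); print(R.from_rotvec(s['tool_rot']).as_matrix().round(3))
E
```

```text
[ 5.95445431e+02 -9.64274791e+01  3.49733697e-01] [[ 0.3  0. ]
 [-0.6 -0.8]
 [ 0.4  0.8]
 [-0.1 -0. ]]
0 [[292.45864513 177.60125119]]
0.2 [[300.21783682 196.03056851]]
0.45 [[311.08300399 222.57219576]]
1.3 [[347.76113899 317.26412054]]
[[563.92184851  -9.99679164  90.        ]
 [595.44543115 -96.42747912   0.        ]]
[[-0.924  0.383 -0.001]
 [ 0.383  0.924 -0.001]
 [ 0.    -0.001 -1.   ]]
```

```bash
cat >> h.py <<'E'
RIG=[595.4,-96.4,0.3497]
def go(rigpt,rig=None):
    rig=RIG if rig is None else rig
    s=bot.state(); M=R.from_rotvec(s['tool_rot']).as_matrix()
    d=M.T@(rig2w(rig,[rigpt])[0]-s['tool_pos'])/150
    w=np.arctan2(M[1,1],M[0,1]); t=(w-rig[2]+np.pi/2)%np.pi-np.pi/2
    tr=M@np.array([0,0,0])
    print('shift',d.round(3),'turn',(np.degrees(t)/30).round(3),'t',s['time_s'].__round__(2),'F',s['force'].round(1),'open',round(s['opening'],2))
    c,q=np.cos(rig[2]),np.sin(rig[2]);e=s['tool_pos']-[rig[0],rig[1],0]
    print('tcp in rig',[round(c*e[0]+q*e[1],1),round(-q*e[0]+c*e[1],1),round(e[2],1)])
E
python3 -c "
from h import *
go([50,92,215])"
```

```text
shift [-3.744 -2.395  0.106] turn 1.582 t 0.15 F [-0.2 -0.2  0.1] open 1.0
tcp in rig [np.float64(-120.9), np.float64(736.5), np.float64(230.7)]
```

```bash
C="python3 -m crank"; $C '-1 -0.64 0 0 0;-1 -0.64 0 0 0;-1 -0.64 0 0 0;-1 -0.64 0 0 0;-1 -0.64 0 0 0;-1 -0.64 0 0 0' && $C '-1 -0.64 0 0 0;-1 -0.64 0 0 0;-1 -0.64 0 0 0;-1 -0.64 0 0 0;-1 -0.64 0 0 0;-1 -0.64 0 0 0' && $C '-1 -0.64 0 1 0;-1 -0.64 0 1 0;-1 -0.64 0 1 0;-1 -0.64 0 1 0;-1 -0.64 0 1 0;-1 -0.64 0 1 0'
python3 -c "
from h import *
go([50,92,215])"
```

```text
time_s: 0.65
tool_pos: [333.1, 406.1, 231.3]
tool_rot: [0.619, 3.08, -0.0]
force: [-0.2, -0.0, -0.1]
opening: 0.142
grip_force: 0.0
time_s: 1.15
tool_pos: [434.5, 260.8, 231.0]
tool_rot: [-0.618, -3.08, 0.0]
force: [-0.9, 0.3, 0.7]
opening: -0.0
grip_force: 0.0
time_s: 1.65
tool_pos: [536.1, 115.4, 230.7]
tool_rot: [-1.394, -2.815, 0.0]
force: [0.0, -0.3, 0.3]
opening: 0.006
grip_force: 0.0
shift [-0.876 -0.041  0.104] turn 0.576 t 1.65 F [ 0.  -0.3  0.3] open 0.01
tcp in rig [np.float64(16.8), np.float64(219.3), np.float64(230.7)]
```

```bash
C="python3 -m crank"; $C '-0.88 -0.04 0.1 0.576 0;-0.88 -0.04 0.1 0.576 0;-0.88 -0.04 0.1 0.576 0;-0.88 -0.04 0.1 0.576 0;-0.88 -0.04 0.1 0.576 0;-0.88 -0.04 0.1 0.576 0'
python3 - <<'E'
from h import *
go([50,92,126])
f=vision.grab_frame("wrist"); print(vision.camera_model("wrist"))
cv2.imwrite("pics/w1.png",cv2.resize(f,(800,500),interpolation=cv2.INTER_CUBIC))
P=[[0,0,166],[29,0,154],[-29,0,154],[0,92,121],[12,92,149],[0,185,119]]
print(proj("wrist",rig2w(RIG,P))*1.25)
E
```

```text
time_s: 2.15
tool_pos: [610.2, 9.9, 216.1]
tool_rot: [-1.793, -2.578, -0.0]
force: [0.8, 0.2, 0.3]
opening: -0.003
grip_force: 0.0
shift [-0.019 -0.002  0.601] turn 0.011 t 2.15 F [0.8 0.2 0.3] open -0.0
tcp in rig [np.float64(50.4), np.float64(94.8), np.float64(216.1)]
{'fx': 343.93292686048807, 'fy': 343.93292686048807, 'cx': 318.32423812689524, 'cy': 194.97878422495955, 'dist': array([-0.06519571,  0.        ,  0.        ,  0.        ,  0.        ]), 'rvec': array([-2.79226436, -0.50250459, -0.07723664]), 'tvec': array([-575.18419085, -227.82052484,  303.41228231])}
[[306.58341454 435.0618751 ]
 [360.35950224 421.04723868]
 [261.34659866 419.36839064]
 [311.88757213 252.56394429]
 [324.57187201 270.06128157]
 [303.83943938  84.36847732]]
```

View pics/w1.png

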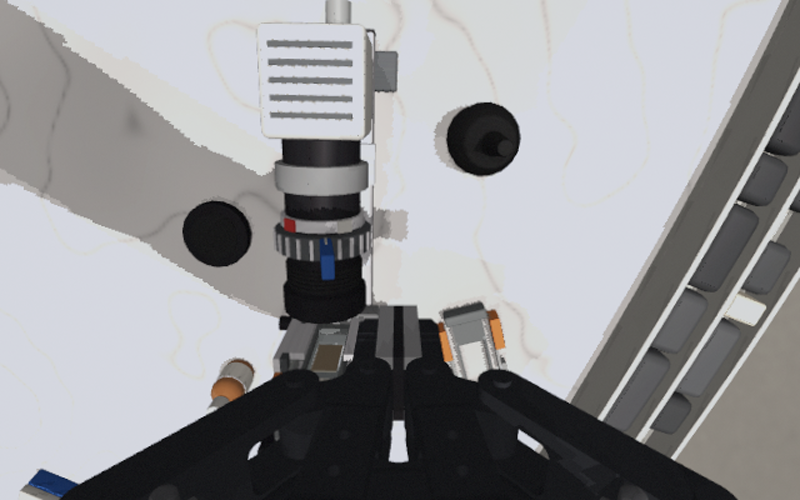

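```bash
python3 - <<'E'
from h import *
px=np.array([[262,138],[365,137],[360,24],[258,26]])/1.25
P=[[-29,155,119],[29,155,119],[29,215,119],[-29,215,119]]
p,r=fit("wrist",P,px,RIG); print(p,r)
for v in (.3,.4,.5):
  a=.65-v; print(v,proj("wrist",rig2w(p,[[60*np.sin(a),85,90+60*np.cos(a)],[60*np.sin(a),99,90+60*np.cos(a)],[31*np.sin(a),92,90+31*np.cos(a)]]))*1.25)
print(proj("wrist",[bot.state()['tool_pos']])*1.25)
E
```

```text
[ 5.99469941e+02 -9.42488748e+01  3.53988190e-01] [[-0.7  2.6]
 [ 1.5  3. ]
 [ 3.9 -2.1]
 [-4.8 -2.6]]
0.3 [[349.90471061 279.49113623]
 [349.02986017 254.5815562 ]
 [337.54946599 250.61373538]]
0.4 [[338.70397606 280.73793258]
 [337.6035972  255.67506522]
 [332.29088414 251.1003961 ]]
0.5 [[327.24300367 281.56874267]
 [325.91252085 256.4075517 ]
 [326.94962761 251.42477208]]
[[398.23877452 328.99490708]]
```

```bash
C="python3 -m crank"; sed -i 's/^RIG=.*/RIG=[599,-95,0.352]/' h.py; $C '0 0 0.3 0 0;0 0 0.6 0 0;0 0 0.6 0 0;0 0 0.6 0 0' && $C '0 -0.08 0 0 0;0 -0.14 0 0 0;0 -0.18 0 0 0;0 -0.22 0 0 0;0 -0.25 0 0 0;0 -0.25 0 0 0'
python3 - <<'E'
from h import *
go([-10,92,126])
f=vision.grab_frame("wrist")
cv2.imwrite("pics/w2.png",cv2.resize(f,(800,500),interpolation=cv2.INTER_CUBIC))
E
```

```text
time_s: 2.53
tool_pos: [608.1, 10.0, 124.0]
tool_rot: [-1.791, -2.575, 0.003]
force: [0.3, -0.3, 0.9]
opening: 0.0
grip_force: 0.0
time_s: 3.03
tool_pos: [575.8, -5.5, 127.8]
tool_rot: [1.796, 2.575, 0.001]
force: [0.4, -0.2, 0.5]
opening: -0.001
grip_force: 0.7
shift [-0.    -0.127  0.012] turn 0.002 t 3.03 F [ 0.4 -0.2  0.5] open -0.0
tcp in rig [np.float64(9.1), np.float64(92.1), np.float64(127.8)]
```

View pics/w2.png

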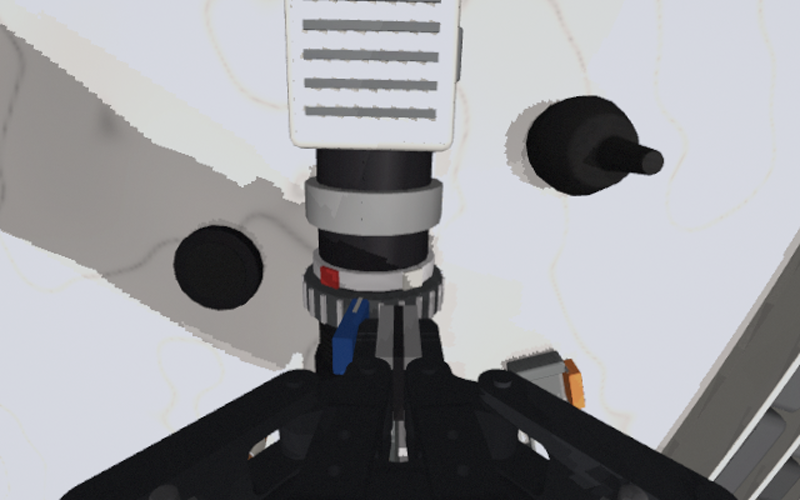

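```bash
C="python3 -m crank"; $C '0 -0.05 0 0 0;0 -0.1 0 0 0;0 -0.13 0 0 0;0 -0.15 0 0 0;0 -0.15 0 0 0;0 -0.15 0 0 0'
python3 - <<'E'
from h import *
go([-10,92,126])
f=vision.grab_frame("wrist")
cv2.imwrite("pics/w3.png",cv2.resize(f[150:350,170:430],(780,600),interpolation=cv2.INTER_CUBIC))
for v in (1.1,1.2,1.3):
  a=.65-v; print(v,(proj("wrist",rig2w(RIG,[[60*np.sin(a),92,90+60*np.cos(a)],[60*np.sin(a),99,90+60*np.cos(a)],[31*np.sin(a),99,90+31*np.cos(a)]]))-[170,150])*3)
E
```

```text
time_s: 3.58
tool_pos: [553.9, -13.3, 126.1]
tool_rot: [-1.797, -2.576, 0.001]
force: [-1.0, -0.1, 0.7]
opening: -0.002
grip_force: 0.0
shift [-0.002  0.028  0.001] turn 0.001 t 3.58 F [-1.  -0.1  0.7] open -0.0
tcp in rig [np.float64(-14.2), np.float64(92.2), np.float64(126.1)]
1.1 [[357.92329752 404.88141718]
 [356.49688757 360.16188563]
 [449.12623339 276.72348742]]
1.2 [[322.1356501  393.45815098]
 [320.16034257 349.4068895 ]
 [432.17615987 272.69090979]]
1.3 [[290.40640495 380.55272948]
 [287.98223729 337.26833118]
 [416.55680832 268.02844184]]
```

View pics/w3.png

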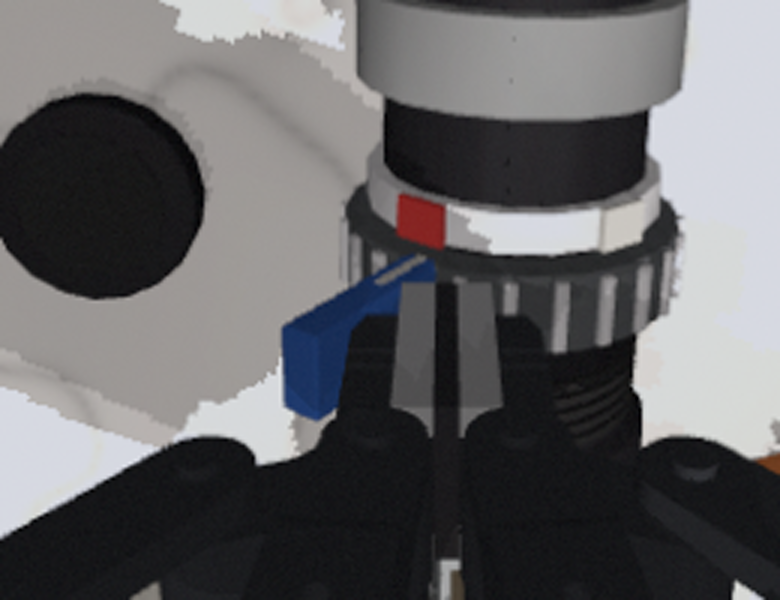

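```bash
C="python3 -m crank"; $C '0 -0.01 0 0 0;0 -0.02 0 0 0;0 -0.02 0 0 0' ; $C '0 -0.01 0 0 0;0 -0.02 0 0 0;0 -0.02 0 0 0'; $C '0 -0.01 0 0 0;0 -0.02 0 0 0;0 -0.02 0 0 0'
```

```text
time_s: 3.88
tool_pos: [551.7, -14.1, 126.4]
tool_rot: [1.797, 2.577, 0.0]
force: [1.4, -0.1, -0.7]
opening: -0.001
grip_force: 0.6
time_s: 4.13
tool_pos: [549.2, -15.1, 126.6]
tool_rot: [1.797, 2.576, 0.002]
force: [3.8, 1.5, 0.1]
opening: 0.005
grip_force: 1.6
time_s: 4.38
tool_pos: [548.2, -15.7, 127.5]
tool_rot: [1.794, 2.574, 0.007]
force: [11.6, 4.8, -0.1]
opening: -0.001
grip_force: 5.2
```

```bash
C="python3 -m crank"; $C '0 0.15 0 0 0;0 0.15 -0.3 0 0;0 0.15 -0.7 0 0;0 0.15 -0.7 0 0;0 0.15 -0.7 0 0.5;0.2 0.15 -0.7 0 1;0.4 0.1 -0.7 0 1;0.6 0.1 -0.7 0 1;0.6 0.1 -0.7 0 1;0.6 0.1 -0.7 0 1'
python3 - <<'E'
from h import *
go([0,0,230])
f=vision.grab_frame("wrist")
cv2.imwrite("pics/w4.png",cv2.resize(f,(800,500),interpolation=cv2.INTER_CUBIC))
P=[[19,8,166],[19,-8,166],[-19,8,166],[-19,-8,166],[29,0,154],[-29,0,154],[33,12,112],[-33,12,112],[33,-12,112],[-33,-12,112]]
print(proj("wrist",rig2w(RIG,P))*1.25)
E
```

```text
time_s: 5.22
tool_pos: [528.1, 74.4, 231.1]
tool_rot: [-1.794, -2.578, 0.001]
force: [-0.5, -0.3, -0.1]
opening: 0.847
grip_force: 0.0
shift [-1.223  0.051  0.007] turn 0.006 t 5.22 F [-0.5 -0.3 -0.1] open 0.85
tcp in rig [np.float64(-8.1), np.float64(183.5), np.float64(231.1)]
[[438.98844161 515.72686986]
 [438.06899692 532.71598419]
 [380.91777105 515.73546819]
 [381.23705212 532.73099166]
 [451.60600079 508.68220462]
 [367.15079458 508.67900621]
 [451.42099091 449.88036133]
 [365.17528211 449.81612054]
 [449.97764353 473.6250779 ]
 [365.96977326 473.57362353]]
```

View pics/w4.png

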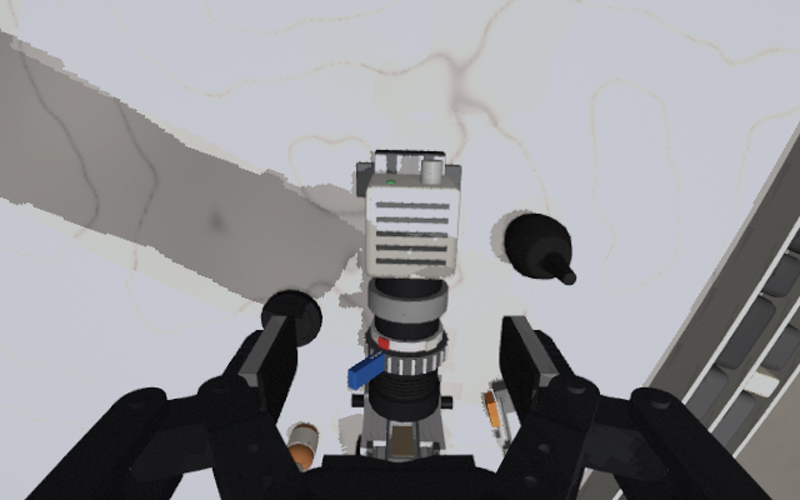

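```bash
C="python3 -m crank"; $C '-1 0.05 0 0 1;-1 0.05 0 0 1;-1 0.05 0 0 1;-1 0.05 0 0 1;-1 0.05 0 0 1' >/dev/null; $C '-0.22 0 0 0 1;-0.22 0 0 0 1;-0.22 0 0 0 1;-0.22 0 0 0 1'
python3 - <<'E'
from h import *
go([0,0,230])
f=vision.grab_frame("wrist")
cv2.imwrite("pics/w5.png",cv2.resize(f,(800,500),interpolation=cv2.INTER_CUBIC))
P=[[19,8,166],[19,-8,166],[-19,8,166],[-19,-8,166],[29,0,154],[-29,0,154],[33,12,112],[-33,12,112],[33,-12,112],[-33,-12,112]]
print(proj("wrist",rig2w(RIG,P))*1.25)
E
```

```text
time_s: 6.02
tool_pos: [598.9, -96.0, 230.9]
tool_rot: [-1.798, -2.575, 0.0]
force: [-0.4, 0.6, 0.5]
opening: 0.999
grip_force: 0.0
shift [0.006 0.003 0.006] turn -0.0 t 6.02 F [-0.4  0.6  0.5] open 1.0
tcp in rig [np.float64(-0.4), np.float64(-0.9), np.float64(230.9)]
[[436.26034581 251.02710152]
 [435.38992424 280.26413534]
 [361.30958076 250.96583127]
 [362.10628935 280.20206523]
 [452.49158656 257.97253969]
 [344.99935828 257.88388759]
 [451.55844224 217.29627456]
 [345.84941418 217.21363673]
 [450.13097401 253.65450049]
 [347.19300858 253.56999579]]
```

View pics/w5.png

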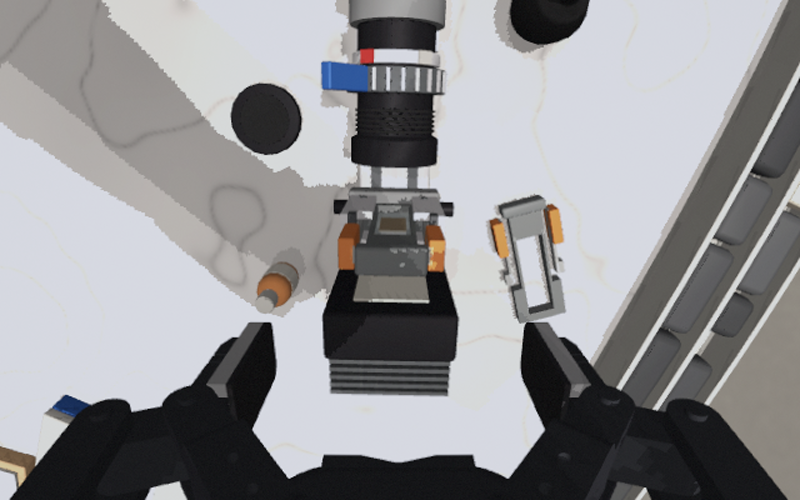

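```bash
C="python3 -m crank"; $C '0.013 -0.023 0 0.037 1;0.013 -0.023 0.2 0.037 1;0.013 -0.023 0.4 0.037 1;0.013 -0.023 0.6 0.037 1;0.013 -0.023 0.7 0.037 1;0.013 -0.023 0.767 0.037 1;0.013 -0.023 0.767 0.037 1;0.013 -0.023 0.767 0.037 1'
python3 - <<'E'
from h import *
go([0,0,116])
f=vision.grab_frame("wrist")
cv2.imwrite("pics/w6.png",cv2.resize(f,(800,500),interpolation=cv2.INTER_CUBIC))
E
```

```text
time_s: 6.73
tool_pos: [595.3, -94.7, 117.0]
tool_rot: [1.822, 2.559, 0.0]
force: [-0.1, 0.4, -0.3]
opening: 1.003
grip_force: 0.0
shift [-0.01   0.022  0.007] turn -0.035 t 6.73 F [-0.1  0.4 -0.3] open 1.0
tcp in rig [np.float64(-3.3), np.float64(1.6), np.float64(117.0)]
```

View pics/w6.png

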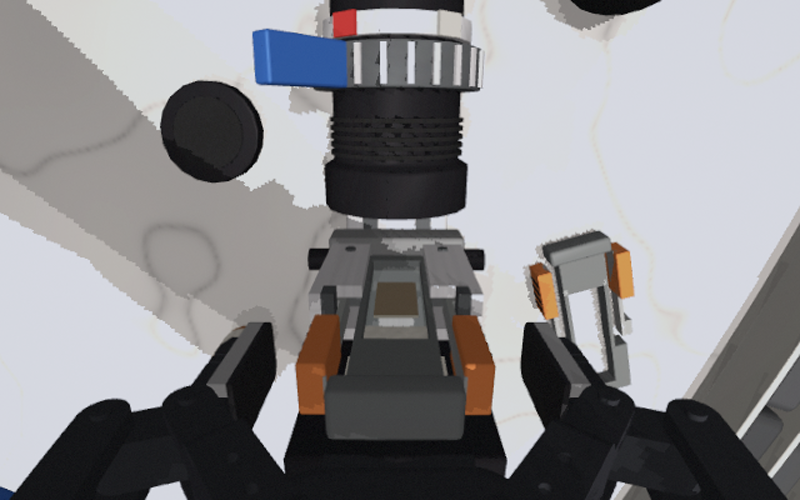

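```bash
python3 - <<'E'
from h import *
t=bot.state()['tool_pos']
P=[[19,8,166],[19,-8,166],[-19,8,166],[-19,-8,166],[29,9,154],[-29,9,154]]
print(proj("wrist",rig2w([t[0],t[1],0.333],P))*1.25)
E
```

```text
[[472.11794987 392.95331898]
 [468.49670244 441.78061819]
 [325.17523554 392.99430677]
 [328.66896363 441.83894955]
 [500.48761404 363.17780073]
 [296.56166909 363.21434553]]
```

```bash
C="python3 -m crank"; $C '0 -0.005 0 0 0.7;0 -0.005 0 0 0.6;0 -0.005 0 0 0;0 -0.005 0 0 0;0 -0.005 0 0 0;0 -0.005 0 0 0;0 -0.005 0 0 0;0 -0.005 0 0 0;0 -0.005 0 0 0'
```

```text
time_s: 7.53
tool_pos: [595.5, -95.9, 118.2]
tool_rot: [1.821, 2.557, 0.0]
force: [-1.7, -0.9, 7.3]
opening: 0.522
grip_force: 62.5
```

```bash
C="python3 -m crank"; $C '0 0 -0.02 0 0;0 0 -0.05 0 0;0 0 -0.08 0 0;0 0 -0.1 0 0;0 0 -0.1 0 0'
```

```text
time_s: 7.95
tool_pos: [595.0, -95.4, 132.2]
tool_rot: [1.821, 2.558, 0.001]
force: [-0.4, 0.3, -1.5]
opening: 0.523
grip_force: 61.9
```

Lifting freely (about 1.5 N of load); continue.

```bash
C="python3 -m crank"; $C '0 0 -0.06 0 0;0 0 -0.12 0 0;0 0 -0.18 0 0;0 0 -0.24 0 0;0 0 -0.3 0 0;0 0 -0.36 0 0;0 0 -0.42 0 0;0 0 -0.48 0 0;0 0 -0.54 0 0;0 0 -0.6 0 0;0 0 -0.66 0 0;0 0 -0.68 0 0'; $C '0 0 0 0 0;0 0 0 0 0;0 0 0 0 0;0 0 0 0 0;0 0 0 0 0;0 0 0 0 0'
python3 - <<'E'
from h import *
f=vision.grab_frame("wrist"); g=vision.grab_frame("scene")[165:305,260:400]
a=cv2.resize(f[:,100:540],(440,400)); b=cv2.resize(g,(360,360),interpolation=cv2.INTER_CUBIC)
c=np.zeros((400,800,3),np.uint8); c[:,:440]=a; c[:360,440:]=b
cv2.imwrite("pics/w7.png",c)
E
```

```text
time_s: 8.95
tool_pos: [595.1, -95.5, 235.2]
tool_rot: [1.821, 2.558, 0.001]
force: [0.4, -0.1, -1.4]
opening: 0.522
grip_force: 61.9
time_s: 9.45
tool_pos: [594.5, -95.3, 232.9]
tool_rot: [-1.822, -2.559, 0.0]
force: [0.2, 0.8, -0.5]
opening: 0.522
grip_force: 61.9
```

View pics/w7.png

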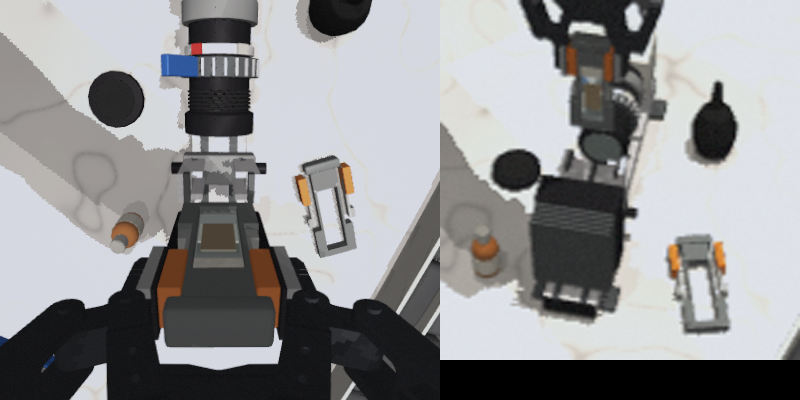

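The picture shows the cassette upright and gripped by both orange catches, well above the empty stage. The collar lever is leaning to -x beside the red mark, and the bystanders have not moved.

```bash
python3 -c "
from bench import workorder
print(workorder.finish_job())"
```

```text
the job is handed in; nothing more can be done
None
```

The job is handed in at about 9.5 s on the clock: the collar is locked at its end stop by the red mark. The cassette is held still and upright by its pinched catches, about 5 cm clear above the stage.

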